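Spin-check a cooling fan

TASK

The fan on the bench still has its orange transit block standing between the blades: lift it out and set it down (do not drop it) in the grey tray. Then gently flick the impeller by a blade, either way round, so that it keeps turning on its own, untouched, for at least two seconds, and wait until it has stopped. Finally swing the wire guard fully closed over the impeller, let go, and leave the other things on the bench where they are.

Things in the scene. Friction and masses are not known exactly. Their poses are not given: they have to be found in the camera images.
- fan: Fan unit, fixed to the bench: grey square deck 220 x 220 mm, top face 50 mm above the bench. Origin on the bench under the deck's centre, on the impeller's vertical axis; x and y along the deck's sides, z up. Its steel pivot post (18 mm diameter, up to 109 mm above the bench) stands on the deck at x -95, y +95 mm in this frame.
- rotor (a joint): Angle of the impeller about the fan's vertical axis, rad, counter-clockwise from above, no stops. At angle q the middle of the yellow blade points along the fan's x axis turned by q; the four blue ones follow every 72 degrees. It turns very easily and after a flick of 1 to 4 rad/s runs down by itself in some 3 to 6 s. The orange block keeps it from turning until removed.
- rotor_hub (a point): Centre of the top of the impeller's grey hub (64 mm diameter), 95 mm above the bench. Five flat blades, 4 mm thick, reach from 30 to 85 mm off the axis, 58 to 92 mm above the bench. Each leans 20 degrees: top edge 6 mm clockwise of its middle, bottom edge 6 mm counter-clockwise. No shroud stands around them, so a finger may leave sideways or upward.
- guard (a joint): Angle of the round wire guard (190 mm across, wires 97 to 103 mm above the bench) about the pivot post, rad: 0 is fully closed (a stop; guard centred over the impeller), growing counter-clockwise from above as it opens, up to 1.9. It starts swung aside and stays where it is left; about 0.5 N at the knob moves it.
- guard_knob (a point): Grip point of the guard's red upright knob: a peg of 16 mm diameter standing on the guard, top at 148 mm above the bench; this point is on the peg's axis, 130 mm above the bench (wires and a 24 mm collar end at 104 mm). It is 209 mm from the pivot axis. In the fan's frame it lies at x +53, y -53 mm when the guard is closed.
- block_mid (a point): Centre of the loose orange transit block with a black band near its top, upright at the start between two blades on the deck: 34 mm along its own x, 26 mm along its own y, 100 mm along its z (up), 90 g. Its foot is at 50 mm and its top at 150 mm above the bench, so the upper 58 mm stand clear of the blades. Its y axis runs roughly along the blades' direction of travel, its x axis radially.
- tray: Open grey plastic tray, fixed: 180 mm along its x, 140 mm along its y, 40 mm high, walls and floor about 4 mm thick. Origin on the bench under its centre.
- screwdriver: Bystander: screwdriver, 190 mm long, lying along its x.
- adapter: Bystander: white box with a green band, 70 x 110 x 40 mm, origin under its centre.
- meter: Bystander: grey hand meter, 150 x 78 x 34 mm, origin under its centre.
Things that resemble listed ones, but are neither listed nor needed, are in the scene too. Of the things shaped like the part that bears block_mid, the orange one is meant.

How it is judged:
By the outcome, as a careful person would: the job done as asked, in the order asked, and still so for the second after the job is handed in, with the robot touching nothing.
It also fails if it takes over 72 s, if anything falls off the work surface, if the arm or the gripper's body presses on something with over 40 N, if the wrist force passes 120 N, or if a joint passes its speed limit or range.

ROBOT

A 7-joint arm with a two-finger parallel gripper is mounted at the origin on the work surface. World frame = base frame: x ahead of the robot, y to its left, z up, the work surface at z = 0. Lengths are in mm, angles in rad, forces in N, time in s.
With the tool pointing down it reaches from about 425 to 875 mm from the base axis. Payload 4.7 kg.
Tool frame: the origin (TCP) lies at the very end of the fingers, on their centre line; the grasp point (between the pads) lies 19 mm behind it (ctrl.grip_depth is the distance from the TCP to the grasp point, in mm); x points along the fingers, z is the direction in which the jaws open and shut, and the axes are right-handed (so a half turn about x gives the same grasp; the last joint's range is limited). The gripper opens to 85 mm and grips with 20 to 120 N. Pads are 22 mm wide; open, the fingers measure 114 mm over their backs; the gripper's body (76 mm by 85 mm) begins 54 mm behind the grasp point. The pads swing forward as they close: fully open they stand 13 mm farther back than shut.
Start: joints at [1.147, 0.321, -0.07, 1.45, 0.023, 1.371, -0.057], TCP at [275.55, -588.725, 231.349] pointing down, gripper open.
Joint ranges: [-2.86, 2.86], [-0.3, 2.09], [-1.38, 1.24], [0.06, 2.45], [-1.56, 4.7], [0.09, 2.05], [-2.69, 2.69]. Speed limits (rad/s): [2.57, 2.57, 3.14, 3.14, 3.14, 3.14, 3.14].

INTERFACE

Orientations are given as a unit quaternion [w, x, y, z].
In Python, from cell import ctrl gives the robot as it stands.
- The arm moves only by the tool drive_tool, never from a script. Its argument "motion" is text: rows parted by semicolons, each of 5 numbers parted by spaces: the shift along the tool's x, y, z in mm, then the turn about the tool's x in rad, then the finger opening in mm, from 0 to 85.4. A call has 1 to 20 rows; each row shifts and turns the commanded pose from where the row before left it, along the tool's axes as they then stand; what a row does not reach is not made up. A row lasts 1/10 s, in which the tool goes at most 50 mm and 8.59 degrees, less where a joint would pass 70% of its speed; a pose out of reach is approached as far as the arm can. A call with a gripper value outside its range is refused whole. The fingers move at their own pace and stop on an object; "newtons" is the grip in N (left out, the last holds). Time passes only in rows, so rows that do not move let the fingers close. It gives the time, the measured TCP pose, the force and the opening at its end, in the units of the state.
- ctrl.sense(): the state, without advancing time (a new reading comes with each control period).
- ctrl.capture(name): name is "scene" or "top"; returns a dict with "frame" (400x640x3 uint8, red, green, blue), "z_map" (400x640 float32, mm along the optical axis (not along the pixel's ray), 0 where there is no reading), "fx", "fy", "cx", "cy" (pixels), "cam_to_world" (4x4, takes a point from camera to world coordinates). Camera axes: x right, y up, looking along -z (the intrinsics and any distortion apply to the point x, -y, -z); pixel columns grow to the right and rows downward; lengths in mm; the calibration is good to about 2 mm. A picture is of the moment at which its call begins.
- ctrl.job_done(): hands the job in, once; it reports no verdict.
The state is a dict: "time": time; "joints": joint angles; "qd": joint speeds; "effort": joint torques, N m; "eef_pos": TCP position; "ee_rot": TCP orientation; "force": force on the tool from outside, world axes, zero at the start; "moment": the same for the moment, N m; "gripper_width": opening from 0.0 (shut) to 1.0 (fully open).
Only numpy, scipy, OpenCV 4.12 (cv2) and the standard library are available. Lean on these libraries where they do the work, as an engineer would, in place of code of your own. Each camera call takes 0.05 s, during which the arm holds its last target.

## Working session

There is one attempt and no reset: what is moved stays moved. The work goes in short steps, Python scripts to look and compute and a tool call to move; the robot and the scene stay as the last step left them, time stands still between calls to the robot, and variables do not carry over. Pictures are saved under pics/ and viewed, and the job is handed in when it is done.

Besides the shell and the picture viewer there is one more tool, called after "Call:" as a command line: name --argument value ..., lists and objects as JSON in quotes. drive_tool: Moves the arm, as the interface text tells. Its arguments: {"type":"object","properties":{"motion":{"type":"string"},"newtons":{"type":"number"}},"required":["motion"]}

```bash
ls; mkdir -p pics
cat > h.py <<'E'
import numpy as np,cv2
from cell import ctrl
from scipy.spatial.transform import Rotation as R
def snap(n,tag):
    c=ctrl.capture(n); np.savez('/tmp/%s.npz'%tag,**c)
    cv2.imwrite('pics/%s.png'%tag,c['frame'][:,:,::-1]); return c
def load(tag): return dict(np.load('/tmp/%s.npz'%tag,allow_pickle=True))
def w(c,u,v,z=None):
    u=np.asarray(u,float);v=np.asarray(v,float)
    if z is None: z=c['z_map'][v.astype(int),u.astype(int)]
    x=(u-c['cx'])/c['fx']*z; y=-(v-c['cy'])/c['fy']*z
    p=np.stack([x,y,-z,np.ones_like(x)],-1); return (p@c['cam_to_world'].T)[...,:3]
def cloud(c):
    v,u=np.mgrid[:400,:640]; return w(c,u,v)
def proj(c,P):
    q=np.linalg.inv(c['cam_to_world'])@np.append(P,1); return c['cx']+c['fx']*q[0]/-q[2], c['cy']-c['fy']*q[1]/-q[2]
def st():
    s=ctrl.sense(); print('t',round(s['time'],2),'pos',np.round(s['eef_pos'],1),'F',np.round(s['force'],1),'g',round(s['gripper_width'],3)); print(np.round(R.from_quat(np.roll(s['ee_rot'],-1)).as_matrix(),3)); return s
E
python3 - <<'E'
from h import *
a=snap('scene','s0');b=snap('top','t0')
print([k for k in a],a['fx'],b['fx'],a['cam_to_world'],b['cam_to_world']); st()
E
```

```text
pics
['frame', 'z_map', 'fx', 'fy', 'cx', 'cy', 'cam_to_world'] 417.5914496817011 444.6564249763296 [[-2.43779198e-01 -6.92756768e-01  6.78719207e-01  1.18313803e+03]
 [ 9.69732768e-01 -1.64167334e-01  1.80741379e-01  1.14722251e+02]
 [-1.37862908e-02  7.02237244e-01  7.11809519e-01  7.49620777e+02]
 [ 0.00000000e+00  0.00000000e+00  0.00000000e+00  1.00000000e+00]] [[-2.14106222e-02  9.93515155e-01 -1.11665667e-01  4.65809016e+02]
 [-9.99747730e-01 -2.05179530e-02  9.13730818e-03 -5.56689531e+01]
 [ 6.78690325e-03  1.11833132e-01  9.93703823e-01  1.04717877e+03]
 [ 0.00000000e+00  0.00000000e+00  0.00000000e+00  1.00000000e+00]]
t 0.1 pos [ 275.3 -588.3  230.3] F [-0.2 -0.2  0.3] g 0.997
[[-0.001  0.906  0.424]
 [ 0.002  0.424 -0.906]
 [-1.    -0.    -0.002]]
```

View pics/s0.png

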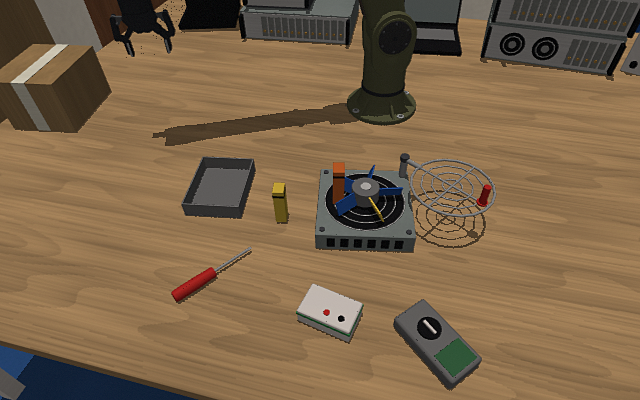

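View pics/t0.png

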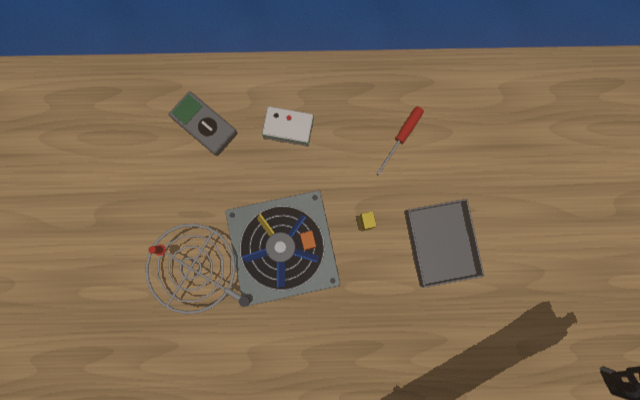

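Candidates for the block: orange with black band between the blades, at scene (339,180) / top (308,240); the yellow one standing on the bench, at scene (280,203) / top (367,220). I choose the orange one and will check it in a crop.

Run:
```python
from h import *
a=load('s0');b=load('t0')
A=a['frame'][140:260,300:510];B=b['frame'][180:320,140:350]
cv2.imwrite('pics/crop0.png',cv2.resize(np.vstack([A,B]),None,fx=2.2,fy=2.2)[:600,:,::-1])
Pb=cloud(b);Pa=cloud(a)
# deck: z 45..55
for P,c,n in((Pb,b,'top'),(Pa,a,'scene')):
    f=c['frame'].astype(int)
    m=(abs(P[...,2]-50)<6)&(P[...,0]>350)&(P[...,0]<750)
    m=cv2.morphologyEx(m.astype(np.uint8),cv2.MORPH_CLOSE,np.ones((3,3)))
    k,l,s,_=cv2.connectedComponentsWithStats(m); i=1+np.argmax(s[1:,4])
    q=P[l==i][:,:2].astype(np.float32); print(n,'deck',cv2.minAreaRect(q),s[i])
    hsv=cv2.cvtColor(c['frame'],cv2.COLOR_RGB2HSV)
    def show(nm,m):
        q=P[m]; 
        if len(q): print(n,nm,len(q),np.round(np.median(q,0),1),np.round(q.min(0),1),np.round(q.max(0),1)); 
        return q
    h,s_,v=hsv[...,0].astype(int),hsv[...,1].astype(int),hsv[...,2].astype(int)
    o=(h>4)&(h<14)&(s_>190)&(P[...,2]>60)&(v>80)&(P[...,2]<170)&(P[...,0]>350)
    show('orange',o)
    ot=o&(P[...,2]>144); q=show('orangetop',ot)
    if len(q)>5: print(cv2.minAreaRect(q[:,:2].astype(np.float32)))
    red=((h<4)|(h>176))&(s_>150)&(P[...,2]>100)&(P[...,2]<160); show('knob',red)
    g=(P[...,2]>90)&(P[...,2]<100)&(s_<50); show('hub',g)
    po=(P[...,2]>103)&(P[...,2]<115)&(s_<60)&(P[...,0]>330); show('post',po)
    tr=(abs(P[...,2]-40)<4)&(P[...,1]<-200)&(P[...,1]>-480)&(P[...,0]>350)&(P[...,0]<720)&(s_<60); q=show('tray',tr)
    print(cv2.minAreaRect(q[:,:2].astype(np.float32)))
    yb=(h>20)&(h<32)&(s_>150)&(P[...,2]>60)&(P[...,2]<97)&(P[...,0]>350);show('yel',yb)
```

```text
top deck ((489.4915771484375, 30.453041076660156), (220.0757293701172, 220.2639923095703), 10.93131160736084) [ 225  191  115  115 7823]
top knob 59 [489.4 280.6 144.3] [479.7 270.5 100.7] [498.8 289.6 149.5]
top hub 1142 [481.3  49.2  95.4] [356.1  -1.7  90. ] [542.4 312.7 100. ]
top post 318 [393.7 140.8 104.3] [358.3  94.9 103. ] [539.9 310.5 111.3]
top tray 443 [ 499.5 -335.9   38.8] [ 394.4 -421.4   36. ] [ 591.5 -257.3   43.6]
((493.1900634765625, -338.96337890625), (178.96095275878906, 140.58026123046875), 9.223569869995117)
top yel 156 [540.7  59.2  87. ] [ 517.1 -172.3   60.1] [561.4  81.   97. ]
scene deck ((777.2871704101562, 87.06588745117188), (807.6213989257812, 219.61929321289062), 10.839509010314941) [ 315  169  101   72 4549]
scene orange 367 [517.1 -27.2 118.5] [486.5 -43.   60.6] [522.2 290.3 156. ]
scene orangetop 122 [504.5 -28.6 151.6] [486.5 -43.  144.2] [522.2 -15.4 156. ]
((503.1811218261719, -28.31966781616211), (33.55608367919922, 24.03883934020996), 13.132481575012207)
scene knob 176 [495.2 283.2 125.7] [-378.2  -36.2  103.1] [522.1 740.8 156.5]
scene hub 1371 [-377.3   42.2   96.1] [-658.9 -998.3   90. ] [540.5 815.5 100. ]
scene post 912 [438.5 204.2 104.4] [ 356.2 -999.1  103. ] [546.2 314.1 114.6]
scene tray 471 [ 510.3 -336.9   40.6] [ 395.5 -421.7   36. ] [ 594.7 -255.1   43.8]
((494.7267150878906, -337.4447326660156), (184.18365478515625, 141.3303680419922), 9.25146484375)
scene yel 217 [ 558.4 -145.6   79.6] [ 510.6 -168.7   60.2] [564.5  85.2  96.9]
```

View pics/crop0.png

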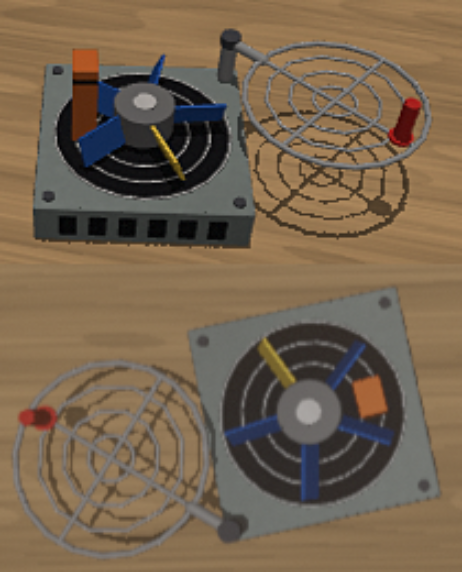

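The crop confirms the orange block with a black band stands between two blue blades right of the hub (top 308,240). The yellow lookalike stands apart on the bench. Next I'll refine the block's top and the blade angles.

Run:
```python
from h import *
b=load('t0');a=load('s0')
for c,n in((b,'top'),(a,'scene')):
    P=cloud(c);hsv=cv2.cvtColor(c['frame'],cv2.COLOR_RGB2HSV).astype(int)
    m=(P[...,2]>140)&(P[...,2]<160)&(abs(P[...,0]-503)<35)&(abs(P[...,1]+28)<35)
    q=P[m]; print(n,len(q),np.round(q.min(0)),np.round(q.max(0)),np.median(q,0),cv2.minAreaRect(q[:,:2].astype(np.float32)))
    print(hsv[m][:3])
    v,u=np.nonzero((hsv[...,0]<16)&(hsv[...,1]>150)&(abs(P[...,0]-503)<45)&(abs(P[...,1]+28)<45)&(P[...,2]>60))
    if n=='top':
        # project to z=150 plane with exact edge
        D=w(c,u,v,np.full(u.shape,1.)) ; o=c['cam_to_world'][:3,3]; d=D-o; Q=o+d*((150-o[2])/d[:,2])[:,None]
        print('z150',len(Q),Q.mean(0),cv2.minAreaRect(Q[:,:2].astype(np.float32)))
    m=(abs(P[...,2]-95)<5)&(np.hypot(P[...,0]-489,P[...,1]-30.5)<36); print('hub',P[m].mean(0),P[m].min(0),P[m].max(0))
    h=hsv[...,0]; blue=(h>100)&(h<130)&(hsv[...,1]>120); yel=(h>18)&(h<35)&(hsv[...,1]>130)
    r=P[...,:2]-np.array([489.5,30.5]); rr=np.hypot(r[...,0],r[...,1]); th=np.degrees(np.arctan2(r[...,1],r[...,0]))
    m=(rr>45)&(rr<80)&(P[...,2]>85)&(P[...,2]<96)
    print('yel',np.median(th[m&yel])); t=th[m&blue]; print('blue hist',np.histogram(t,bins=36,range=(-180,180))[0])
    m=(P[...,2]>120)&(P[...,2]<150)&(np.hypot(P[...,0]-489,P[...,1]-282)<25)
    print('knob',P[m].mean(0),P[m].min(0),P[m].max(0))
```

```text
top 217 [483. -45. 144.] [519. -15. 153.] [500.74830193 -31.11277431 148.58358187] ((500.7984924316406, -30.55267333984375), (33.46730422973633, 25.99620246887207), 12.890420913696289)
[[ 11 164 143]
 [ 11 173 158]
 [ 11 169 142]]
z150 220 [501.6535293  -31.77948542 150.        ] ((606.7046508789062, -145.1822509765625), (38.370765686035156, 347.5564880371094), 42.679786682128906)
hub [489.20087041  30.3134051   93.80609236] [453.37411252  -1.73207822  90.02795766] [519.70011952  64.55960771  98.40482256]
yel 30.750637387500333
blue hist [ 0  0  0  0  0  0 31  0  0  0  0  0  0 23  8  0  0  0  0  0  0  0  0  0
  0  0  0  2 37  0  0  0  0  0  0 44]
knob [488.35317309 280.43557727 140.08601322] [481.43986239 274.68068774 120.48573522] [495.87623644 290.18147775 149.5435868 ]
scene 160 [485. -43. 140.] [522. -13. 156.] [509.39616579 -27.11423658 151.11340242] ((503.2617492675781, -28.320573806762695), (33.745845794677734, 24.329975128173828), 12.352313041687012)
[[ 10 219 172]
 [ 10 209 184]
 [ 10 210 181]]
hub [494.17270775  32.56798478  96.38280555] [454.30159261  -1.81143736  90.04049219] [522.356685    65.56172595  99.70040361]
yel 30.808511058103537
blue hist [ 0  0  0  0  0  0 13  3  0  0  0  0  0  6 46  0  0  0  0  0  0  0  0  0
  0  0  0 19 24  0  0  0  0  0  1 18]
knob [494.11247617 284.18635244 137.29522406] [483.10017684 277.13642096 120.00579985] [498.79998791 292.70421134 149.98440795]
```

Call:
drive_tool --motion "0 0 0 0.108 85; 0 0 0 0.107 85; 0 14 -20 0 85; 0 24.5 -35.5 0 85; 0 24.5 -35.5 0 85; 0 24.5 -35.5 0 85; 0 24.5 -35.5 0 85; 0 24.5 -35.5 0 85; 0 24.5 -35.5 0 85; 0 24.5 -35.5 0 85; 0 24.5 -35.5 0 85; 0 24.5 -35.5 0 85; 0 24.5 -35.5 0 85; 0 24.5 -35.5 0 85; 0 24.5 -35.5 0 85; 0 24.5 -35.5 0 85; 0 12 -17 0 85; 0 0 0 0 85; 0 0 0 0 85"

```text
time: 2.0
eef_pos: [501.0, -26.7, 230.9]
ee_rot: [0.552, 0.441, 0.553, -0.442]
force: [-0.0, -0.2, 0.2]
gripper_width: 0.993
```

```bash
cat >> h.py <<'E'
def to(x,y,z=None,ang=None):
    s=st(); M=R.from_quat(np.roll(s['ee_rot'],-1)).as_matrix(); p=s['eef_pos']
    d=np.array([x,y,p[2] if z is None else z])-p
    print('tool shift',np.round(M.T@d,1),'zdir deg',np.degrees(np.arctan2(M[1,2],M[0,2])))
E
python3 -c "
from h import *
to(502,-29.5,109)"
```

```text
t 2.0 pos [501.  -26.7 230.9] F [-0.  -0.2  0.2] g 0.993
[[-0.001  0.975  0.222]
 [-0.001  0.222 -0.975]
 [-1.    -0.001  0.   ]]
tool shift [121.9   0.5   2.9] zdir deg -77.19348360956126
```

Call:
drive_tool --motion "20 0.5 3 0 85; 25 0 0 0 85; 25 0 0 0 85; 25 0 0 0 85; 17 0 0 0 85; 10 0 0 0 85; 0 0 0 0 85; 0 0 0 0 0; 0 0 0 0 0; 0 0 0 0 0; 0 0 0 0 0; 0 0 0 0 0; 0 0 0 0 0; 0 0 0 0 0; 0 0 0 0 0" --newtons 25

```text
time: 3.5
eef_pos: [503.1, -29.4, 109.9]
ee_rot: [0.553, 0.441, 0.552, -0.441]
force: [-0.9, 0.4, 5.7]
gripper_width: 0.304
```

```bash
python3 -c "
from h import *
to(502,-29.5,109)
c=snap('scene','s1');A=c['frame'][60:260,240:440]
cv2.imwrite('pics/c1.png',cv2.resize(A,None,fx=3,fy=3)[:,:,::-1])"
```

```text
t 3.5 pos [503.1 -29.4 109.9] F [-0.9  0.4  5.7] g 0.304
[[ 0.001  0.975  0.221]
 [-0.     0.221 -0.975]
 [-1.     0.001  0.001]]
tool shift [ 0.9 -1.1 -0.1] zdir deg -77.23597806705223
```

View pics/c1.png

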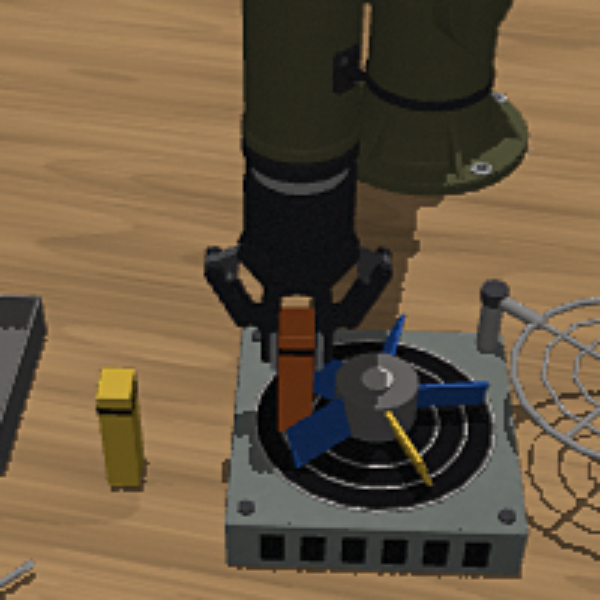

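The picture shows the fingers closed on the block (scene crop 295,360), width 26 mm. Lifting it straight up.

Call:
drive_tool --motion "-4 0 0 0 0; -10 0 0 0 0; -20 0 0 0 0; -25 0 0 0 0; -25 0 0 0 0; -16 0 0 0 0; 0 0 0 0 0; 0 0 0 0 0"

```text
time: 4.35
eef_pos: [502.3, -29.2, 209.0]
ee_rot: [0.552, 0.441, 0.553, -0.441]
force: [-1.1, -0.1, -1.5]
gripper_width: 0.301
```

```bash
python3 -c "
from h import *
to(494,-338)
c=snap('scene','s2');A=c['frame'][40:260,240:440]
cv2.imwrite('pics/c2.png',cv2.resize(A,None,fx=2.5,fy=2.5)[:,:,::-1])"
```

```text
t 4.35 pos [502.3 -29.2 209. ] F [-1.1 -0.1 -1.5] g 0.301
[[-0.     0.975  0.221]
 [-0.     0.221 -0.975]
 [-1.    -0.     0.   ]]
tool shift [ 1.000e-01 -7.630e+01  2.993e+02] zdir deg -77.23342626876263
```

View pics/c2.png

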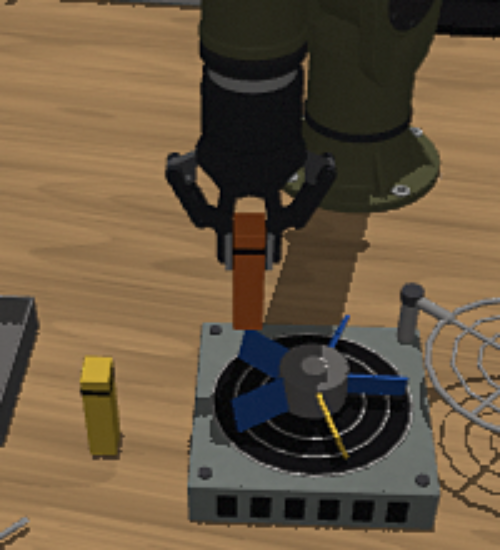

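The block is lifted clear, hanging upright in the fingers (crop 248,270). Carrying it to the tray.

Call:
drive_tool --motion "0 -3 12 0 0; 0 -6 24 0 0; 0 -8 31 0 0; 0 -8 31 0 0; 0 -8 31 0 0; 0 -8 31 0 0; 0 -8 31 0 0; 0 -8 31 0 0; 0 -8 31 0 0; 0 -7 26 0 0; 0 -4 14 0 0; 0 -0.5 6.5 0 0; 0 0 0 0 0; 0 0 0 0 0; 0 0 0 0 0"

```text
time: 5.9
eef_pos: [494.7, -336.5, 209.5]
ee_rot: [0.553, 0.441, 0.553, -0.44]
force: [-0.2, -0.0, -1.4]
gripper_width: 0.3
```

```bash
python3 -c "
from h import *
to(494,-338)
c=snap('scene','s3');A=c['frame'][40:260,140:340]
cv2.imwrite('pics/c3.png',cv2.resize(A,None,fx=2.5,fy=2.5)[:,:,::-1])
P=cloud(load('t0'));m=(P[...,2]<25)&(np.hypot(P[...,0]-494,P[...,1]+338)<40);print('floor',np.median(P[m],0))
"
```

```text
t 5.9 pos [ 494.7 -336.5  209.5] F [-0.2 -0.  -1.4] g 0.3
[[ 0.     0.975  0.223]
 [ 0.     0.223 -0.975]
 [-1.     0.    -0.   ]]
tool shift [-0.  -1.   1.3] zdir deg -77.0898809692512
floor [ 493.52654001 -338.31063666    2.88541262]
```

View pics/c3.png

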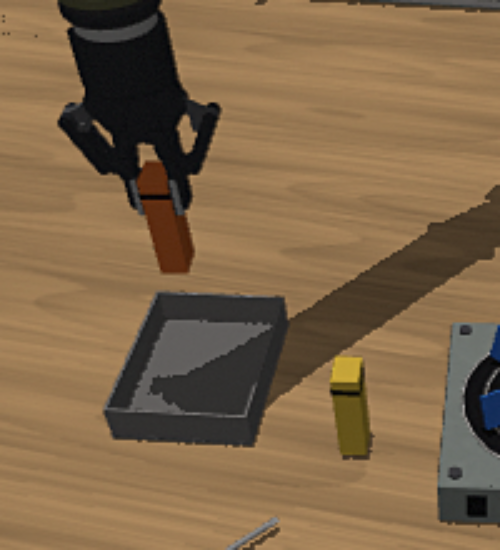

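Call:
drive_tool --motion "10 0 0 0 0; 25 0 0 0 0; 25 0 0 0 0; 25 0 0 0 0; 25 0 0 0 0; 15 0 0 0 0; 8 0 0 0 0; 5 0 0 0 0; 2 0 0 0 0; 0 0 0 0 0; 0 0 0 0 0"

```text
time: 7.05
eef_pos: [494.7, -338.6, 70.3]
ee_rot: [0.553, 0.441, 0.552, -0.441]
force: [-0.3, -0.6, -0.9]
gripper_width: 0.301
```

Call:
drive_tool --motion "1.5 0 0 0 0; 1.5 0 0 0 0; 0 0 0 0 0; 0 0 0 0 0"

```text
time: 7.45
eef_pos: [494.1, -338.3, 66.3]
ee_rot: [0.552, 0.441, 0.552, -0.441]
force: [-0.5, -0.4, -1.9]
gripper_width: 0.299
```

Call:
drive_tool --motion "1 0 0 0 0; 1 0 0 0 0; 0 0 0 0 0"

```text
time: 7.75
eef_pos: [494.0, -338.2, 64.1]
ee_rot: [0.552, 0.441, 0.553, -0.441]
force: [-0.3, -0.2, -1.4]
gripper_width: 0.3
```

Call:
drive_tool --motion "0.7 0 0 0 0; 0 0 0 0 0"

```text
time: 7.95
eef_pos: [494.1, -338.3, 64.0]
ee_rot: [0.553, 0.441, 0.552, -0.441]
force: [-1.6, 0.2, 1.4]
gripper_width: 0.3
```

Call:
drive_tool --motion "0.7 0 0 0 0; 0 0 0 0 0"

```text
time: 8.15
eef_pos: [494.2, -338.3, 64.0]
ee_rot: [0.553, 0.441, 0.552, -0.441]
force: [-2.9, 1.2, 7.1]
gripper_width: 0.303
```

Contact: Fz has gone from -1.4 to +7 N. Releasing by opening gently, then rising.

Call:
drive_tool --motion "-0.5 0 0 0 32; 0 0 0 0 40; 0 0 0 0 50; 0 0 0 0 60; 0 0 0 0 60; 0 0 0 0 60; -10 0 0 0 60; -25 0 0 0 60; -35 0 0 0 60; -35 0 0 0 60; -30 0 0 0 60; -15 0 0 0 60; 0 0 0 0 60"

```text
time: 9.45
eef_pos: [495.4, -338.9, 216.3]
ee_rot: [0.554, 0.441, 0.551, -0.441]
force: [0.3, -0.1, -0.0]
gripper_width: 0.705
```

```bash
python3 -c "
from h import *
to(489.5,30.5)
c=snap('scene','s4')"
```

```text
t 9.45 pos [ 495.4 -338.9  216.3] F [ 0.3 -0.1 -0. ] g 0.705
[[ 0.004  0.975  0.221]
 [-0.003  0.221 -0.975]
 [-1.     0.003  0.004]]
tool shift [  -1.2   75.9 -361.6] zdir deg -77.23159648209655
```

View pics/s4.png

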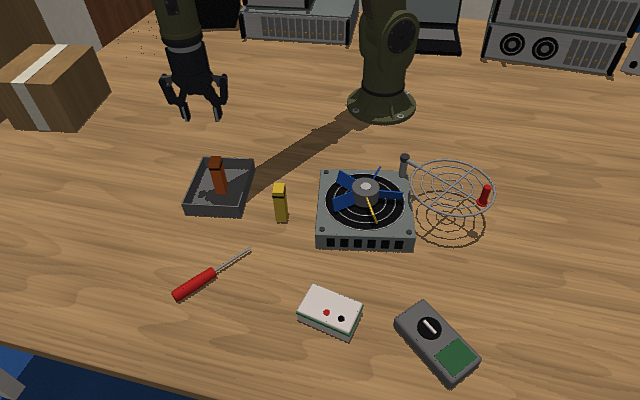

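The orange block stands upright in the tray (scene 218,175), nothing else has moved. Measuring the rotor's angle now for the flick.

```bash
cat >> h.py <<'E'
def rotor(c):
    P=cloud(c);hsv=cv2.cvtColor(c['frame'],cv2.COLOR_RGB2HSV).astype(int);h=hsv[...,0]
    blue=(h>100)&(h<130)&(hsv[...,1]>120); yel=(h>18)&(h<35)&(hsv[...,1]>130)
    r=P[...,:2]-np.array([489.5,30.5]); rr=np.hypot(r[...,0],r[...,1]); th=np.degrees(np.arctan2(r[...,1],r[...,0]))
    m=(rr>40)&(rr<84)&(P[...,2]>80)&(P[...,2]<97)
    t=th[m&blue]; f=lambda t:np.degrees(np.angle(np.exp(1j*5*np.radians(t)).mean()))/5
    print('yel',np.median(th[m&yel]) if (m&yel).any() else None,'phase mod72',f(np.r_[t,th[m&yel]]),'blue',np.unique(np.round(t/12).astype(int)*12,return_counts=True))
E
python3 - <<'E'
from h import *
c=snap('top','t4'); rotor(c); rotor(load('s4'))
to(504.6,-35.8)
E
```

```text
yel 20.67826084275729 phase mod72 20.860599249100723 blue (array([-132, -120,  -60,  -48,   84,   96,  156,  168]), array([ 4, 46,  6, 36,  5, 57,  5, 62]))
yel 20.696389117290195 phase mod72 21.954387372040777 blue (array([-132, -120,  -60,  -48,  -36,   84,   96,  156,  168]), array([  4,  90,   1, 111,   2,  24,  56,   7,  14]))
t 9.55 pos [ 493.6 -338.   212.4] F [-0.2  0.4 -0.8] g 0.704
[[-0.001  0.975  0.221]
 [ 0.001  0.221 -0.975]
 [-1.    -0.001 -0.001]]
tool shift [ 2.000e-01  7.750e+01 -2.923e+02] zdir deg -77.23342453873111
```

Call:
drive_tool --motion "0 3 -12 0 40; 0 7 -26 0 20; 0 8 -31 0 0; 0 8 -31 0 0; 0 8 -31 0 0; 0 8 -31 0 0; 0 8 -31 0 0; 0 8 -31 0 0; 0 8 -31 0 0; 0 7.5 -25 0 0; 0 4 -14 0 0; 0 0 -6 0 0; 0 0 0 0 0; 0 0 0 0 0"

```text
time: 10.95
eef_pos: [503.1, -30.1, 213.0]
ee_rot: [0.552, 0.442, 0.552, -0.442]
force: [0.3, 0.0, 0.6]
gripper_width: 0.002
```

Run:
```python
from h import *
to(502.8,-28,74)
c=snap('scene','s5')
A=c['frame'][40:260,240:440]
cv2.imwrite('pics/c5.png',cv2.resize(A,None,fx=2.5,fy=2.5)[:,:,::-1])
```

```text
t 10.95 pos [503.1 -30.1 213. ] F [0.3 0.  0.6] g 0.002
[[-0.001  0.976  0.219]
 [-0.001  0.219 -0.976]
 [-1.    -0.001  0.   ]]
tool shift [139.    0.2  -2.1] zdir deg -77.34470663179506
```

View pics/c5.png

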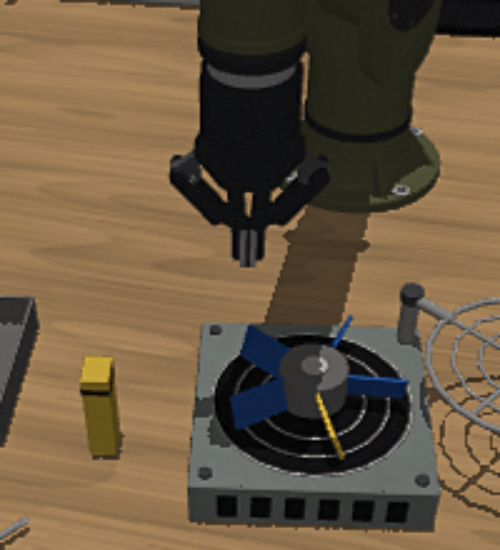

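The closed fingers hang over the gap between the two left blue blades (crop 247,350 and 255,405). Lowering into the gap.

Call:
drive_tool --motion "15 0 -2 0 0; 30 0 0 0 0; 30 0 0 0 0; 25 0 0 0 0; 15 0 0 0 0; 12 0 0 0 0; 8 0 0 0 0; 4 0 0 0 0; 0 0 0 0 0; 0 0 0 0 0"

```text
time: 12.0
eef_pos: [503.5, -26.6, 75.0]
ee_rot: [0.553, 0.442, 0.552, -0.441]
force: [0.2, 0.6, 0.0]
gripper_width: 0.001
```

Run:
```python
from h import *
to(502.8,-28,74)
c=snap('scene','s6');rotor(c)
A=c['frame'][110:260,290:440]
cv2.imwrite('pics/c6.png',cv2.resize(A,None,fx=4,fy=4)[:,:,::-1])
```

```text
t 12.0 pos [503.5 -26.6  75. ] F [0.2 0.6 0. ] g 0.001
[[ 0.001  0.975  0.221]
 [-0.     0.221 -0.975]
 [-1.     0.001  0.001]]
tool shift [ 1.  -1.   1.2] zdir deg -77.23833591628792
yel 20.63691952786904 phase mod72 21.587933225973494 blue (array([-120,  -60,  -48,   84,   96,  156,  168]), array([ 16,   1, 110,  34,  45,  11,  11]))
```

View pics/c6.png

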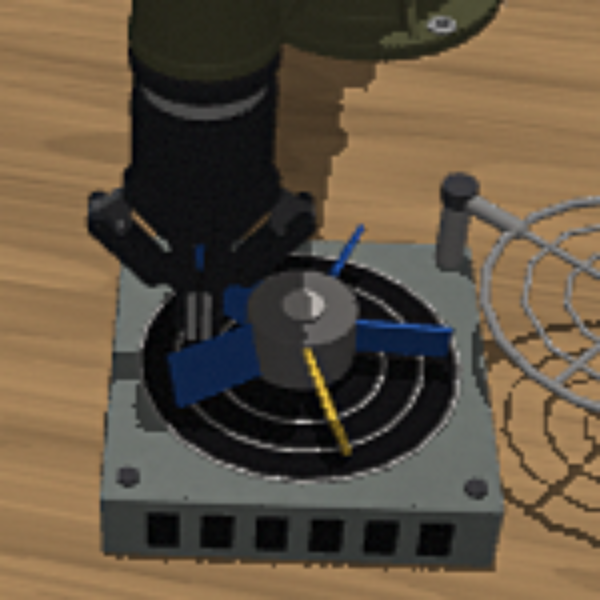

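Call:
drive_tool --motion "0 -3 0 0 0; 0 -8 0 0 0; 0 -14 0 0 0; 0 -17 0 0 0; -12 -12 0 0 0; -35 -4 0 0 0; -45 0 0 0 0; -35 0 0 0 0; -10 0 0 0 0"

```text
time: 12.95
eef_pos: [448.1, -39.7, 215.7]
ee_rot: [0.555, 0.442, 0.55, -0.44]
force: [1.2, 0.5, 0.3]
gripper_width: -0.001
```

Run:
```python
from h import *
st()
for i in range(4):
    t=ctrl.sense()['time'];c=snap('scene','f%d'%i);print(t);rotor(c)
```

```text
t 12.95 pos [448.1 -39.7 215.7] F [1.2 0.5 0.3] g -0.001
[[ 0.007  0.975  0.221]
 [-0.002  0.221 -0.975]
 [-1.     0.006  0.004]]
12.95
yel -40.540307181623895 phase mod72 29.265668991079405 blue (array([-120, -108,   24,   36,   96,  168,  180]), array([43, 60, 31,  2, 67, 23,  3]))
13.0
yel -44.89288179674938 phase mod72 24.084029700544573 blue (array([-132, -120,   24,   84,   96,  156,  168]), array([ 2, 94, 29,  9, 68,  4, 20]))
13.05
yel -50.29496170734862 phase mod72 18.97951361548619 blue (array([-132, -120,   12,   24,   84,   96,  156]), array([20, 66, 15, 22, 68, 10, 19]))
13.1
yel -55.57276930562029 phase mod72 14.175379750744785 blue (array([-132, -120,   12,   24,   72,   84,  144,  156]), array([83,  3, 35,  5,  1, 75,  2, 20]))
```

The impeller is turning clockwise at about 100°/s and untouched, with the arm above it. I'll use the run-down time to move over the knob at height.

Call:
drive_tool --motion "0 0 0 -0.13 30; 0 0 0 -0.13 60; 0 0 0 -0.13 60; 0 0 0 -0.13 60; 0 0 0 -0.13 60; 0 0 0 -0.13 60; 0 12 -6 0 60; 0 26 -12 0 60; 0 26 -12 0 60; 0 26 -12 0 60; 0 26 -12 0 60; 0 26 -12 0 60; 0 26 -12 0 60; 0 26 -12 0 60; 0 26 -12 0 60; 0 26 -12 0 60; 0 26 -12 0 60; 0 17 -8 0 60; 0 5 -3 0 60; 0 0 0 0 60"

```text
time: 15.15
eef_pos: [487.7, 283.3, 210.3]
ee_rot: [0.678, 0.198, 0.68, -0.198]
force: [0.9, -0.1, 0.5]
gripper_width: 0.705
```

Run:
```python
from h import *
to(490.5,282.1,111); print(np.round(ctrl.sense()['joints'],2))
for i in range(2):
    t=ctrl.sense()['time'];c=snap('scene','g%d'%i);print(t);rotor(c)
```

```text
t 15.15 pos [487.7 283.3 210.3] F [ 0.9 -0.1  0.5] g 0.705
[[-0.002  0.537  0.843]
 [ 0.     0.843 -0.537]
 [-1.    -0.001 -0.002]]
tool shift [99.3  0.6  3.2] zdir deg -32.49667412763555
[ 0.15  0.24 -0.83  1.67  0.18  1.31 -1.28]
15.15
yel -175.21054677582106 phase mod72 -30.020928538125656 blue (array([-108,  -96,  -36,  -24,   36,   48,  108]), array([27, 80, 16, 84, 41,  5, 68]))
15.2
yel -175.6876577836279 phase mod72 -31.416045258487607 blue (array([-108,  -96,  -36,  -24,   36,   96,  108]), array([55, 56, 27, 71, 50,  1, 69]))
```

View pics/g1.png

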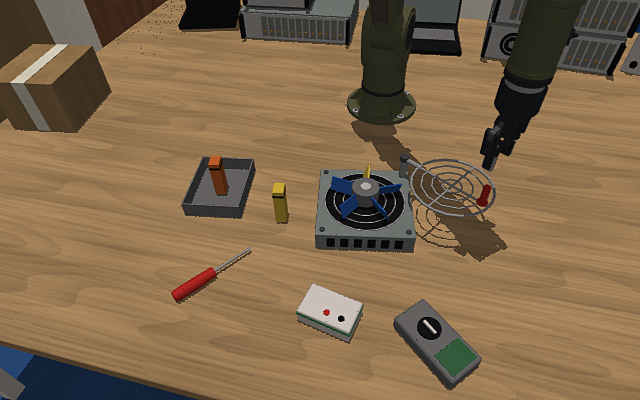

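At 15.2 s it is still turning slowly (about 25°/s), more than 2.5 s after the fingers left it. Waiting it out.

Call:
drive_tool --motion "0 0.5 3 0 50; 0 0 0 0 50; 0 0 0 0 50; 0 0 0 0 50; 0 0 0 0 50; 0 0 0 0 50; 0 0 0 0 50; 0 0 0 0 50; 0 0 0 0 50; 0 0 0 0 50; 0 0 0 0 50; 0 0 0 0 50; 0 0 0 0 50; 0 0 0 0 50; 0 0 0 0 50; 0 0 0 0 50; 0 0 0 0 50; 0 0 0 0 50; 0 0 0 0 50; 0 0 0 0 50"

```text
time: 17.25
eef_pos: [491.8, 280.9, 211.4]
ee_rot: [0.679, 0.198, 0.679, -0.198]
force: [0.6, -0.2, 0.1]
gripper_width: 0.584
```

Run:
```python
from h import *
to(490.5,282.1,111)
c=snap('scene','k0');rotor(c)
for i in range(7): ctrl.capture('top')
c=snap('scene','k1');rotor(c)
P=cloud(c);hsv=cv2.cvtColor(c['frame'],cv2.COLOR_RGB2HSV).astype(int)
m=(P[...,2]>110)&(P[...,2]<150)&(np.hypot(P[...,0]-490,P[...,1]-282)<30)&(hsv[...,1]>150)
print('knob',P[m].mean(0),P[m].min(0),P[m].max(0))
print(st()['time'])
```

```text
t 17.25 pos [491.8 280.9 211.4] F [ 0.6 -0.2  0.1] g 0.584
[[-0.     0.538  0.843]
 [-0.     0.843 -0.538]
 [-1.    -0.     0.   ]]
tool shift [100.4   0.3  -1.8] zdir deg -32.54300051796078
yel 160.73368319799204 phase mod72 20.60937929886246 blue (array([-132, -120,  -60,  -48,  -36,   12,   24,   84,   96]), array([  8,  82,   2, 113,   2,   5,  26,  46,  32]))
yel 160.57135881675637 phase mod72 20.610712787933316 blue (array([-132, -120,  -60,  -48,   12,   24,   84,   96]), array([  5,  85,   1, 114,   5,  29,  43,  33]))
knob [494.04133104 284.17091398 132.77436821] [481.63469125 277.14369652 110.00930357] [499.08189284 292.63731568 149.93453257]
t 17.7 pos [491.8 280.9 211.4] F [ 0.2 -0.1  0.2] g 0.584
[[-0.     0.538  0.843]
 [-0.     0.843 -0.538]
 [-1.    -0.     0.   ]]
17.7
```

It has stopped (phase unchanged over 0.4 s). Lowering on the knob and gripping it lightly.

Call:
drive_tool --motion "12 0 -1.5 0 50; 25 0 0 0 50; 25 0 0 0 50; 18 0 0 0 50; 12 0 0 0 50; 7 0 0 0 50; 0 0 0 0 50; 0 0 0 0 30; 0 0 0 0 20; 0 0 0 0 20; 0 0 0 0 20; 0 0 0 0 10; 0 0 0 0 10; 0 0 0 0 10" --newtons 20

```text
time: 19.1
eef_pos: [490.9, 281.9, 112.8]
ee_rot: [0.679, 0.198, 0.679, -0.198]
force: [-0.3, -0.8, 3.2]
gripper_width: 0.179
```

Run:
```python
from h import *
to(490.5,282.1,111)
c=snap('scene','k2');rotor(c)
A=c['frame'][100:260,380:540]
cv2.imwrite('pics/k2c.png',cv2.resize(A,None,fx=3.5,fy=3.5)[:,:,::-1])
```

```text
t 19.1 pos [490.9 281.9 112.8] F [-0.3 -0.8  3.2] g 0.179
[[ 0.001  0.538  0.843]
 [ 0.     0.843 -0.538]
 [-1.     0.     0.001]]
tool shift [ 1.8 -0.  -0.4] zdir deg -32.546664994022606
yel 160.84869490950882 phase mod72 20.670976903053948 blue (array([-132, -120,  -60,  -48,   12,   24,   84,   96]), array([  6,  86,   2, 115,   5,  27,  44,  31]))
```

View pics/k2c.png

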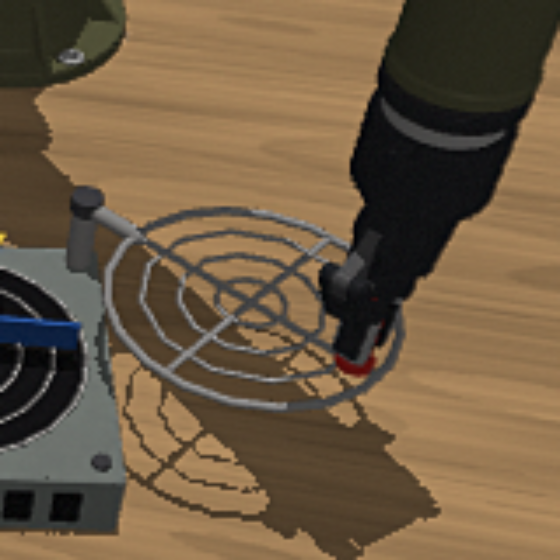

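The knob is held between the pads (crop 358,360). Swinging along the arc.

Call:
drive_tool --motion "0 -0.1 5.2 0.025 10; 0 -0.3 10.5 0.05 10; 0 -0.3 10.5 0.05 10; 0 -0.3 10.5 0.05 10; 0 -0.3 10.5 0.05 10; 0 -0.3 10.5 0.05 10; 0 -0.3 10.5 0.05 10; 0 -0.3 10.5 0.05 10; 0 -0.3 10.5 0.05 10; 0 -0.3 10.5 0.05 10; 0 -0.3 10.5 0.05 10; 0 -0.3 10.5 0.05 10; 0 -0.3 10.5 0.05 10; 0 -0.3 10.5 0.05 10; 0 -0.3 10.5 0.05 10; 0 -0.1 5.2 0.025 10; 0 0 0 0 10"

```text
time: 20.85
eef_pos: [581.1, 155.5, 112.8]
ee_rot: [0.558, 0.434, 0.558, -0.434]
force: [-0.9, 0.3, 5.1]
gripper_width: 0.182
```

```bash
cat >> h.py <<'E'
def arc():
    s=st();p=s['eef_pos'];d=p[:2]-np.array([378.2,105.8]);print('r',np.hypot(*d),'ang',np.degrees(np.arctan2(d[1],d[0])))
E
python3 - <<'E'
from h import *
arc();rotor(snap('scene','k3'))
E
```

```text
t 20.85 pos [581.1 155.5 112.8] F [-0.9  0.3  5.1] g 0.182
[[ 0.     0.969  0.246]
 [-0.001  0.246 -0.969]
 [-1.     0.     0.001]]
r 208.9307346002389 ang 13.755184300960043
yel 160.4147714870174 phase mod72 20.85288554075392 blue (array([-132, -120,  -60,  -48,  -36,   12,   24,   84,   96]), array([  4,  82,   2, 110,   1,   6,  27,  26,  12]))
```

Call:
drive_tool --motion "0 -0.1 5.2 0.025 10; 0 -0.3 10.5 0.05 10; 0 -0.3 10.5 0.05 10; 0 -0.3 10.5 0.05 10; 0 -0.3 10.5 0.05 10; 0 -0.3 10.5 0.05 10; 0 -0.3 10.5 0.05 10; 0 -0.3 10.5 0.05 10; 0 -0.3 10.5 0.05 10; 0 -0.3 10.5 0.05 10; 0 -0.3 10.5 0.05 10; 0 -0.3 10.5 0.05 10; 0 -0.3 10.5 0.05 10; 0 -0.3 10.5 0.05 10; 0 -0.3 10.5 0.05 10; 0 -0.3 10.5 0.05 10; 0 -0.1 5.2 0.025 10; 0 0 0 0 10"

```text
time: 22.7
eef_pos: [554.8, -5.2, 112.8]
ee_rot: [-0.344, -0.617, -0.346, 0.618]
force: [-2.7, 2.7, 7.3]
gripper_width: 0.178
```

Run:
```python
from h import *
arc()
```

```text
t 22.7 pos [554.8  -5.2 112.8] F [-2.7  2.7  7.3] g 0.178
[[-0.002  0.852 -0.524]
 [ 0.001 -0.524 -0.852]
 [-1.    -0.002  0.   ]]
r 208.60014523330065 ang -32.14195418872648
```

Call:
drive_tool --motion "0 0 3 0.015 10; 0 0 2 0.01 10; 0 0 0 0 10"

```text
time: 23.0
eef_pos: [552.5, -8.8, 112.8]
ee_rot: [-0.337, -0.621, -0.338, 0.622]
force: [-3.3, 2.5, 6.7]
gripper_width: 0.185
```

Call:
drive_tool --motion "0 0 1.5 0.007 10; 0 0 0 0 10"

```text
time: 23.2
eef_pos: [551.8, -9.9, 112.8]
ee_rot: [-0.335, -0.622, -0.336, 0.623]
force: [-3.5, 3.1, 7.1]
gripper_width: 0.177
```

Call:
drive_tool --motion "0 0 1.5 0 10; 0 0 0 0 10"

```text
time: 23.4
eef_pos: [551.3, -10.6, 112.8]
ee_rot: [0.335, 0.622, 0.336, -0.622]
force: [-2.0, 4.3, 6.9]
gripper_width: 0.182
```

Run:
```python
from h import *
arc()
```

```text
t 23.4 pos [551.3 -10.6 112.8] F [-2.   4.3  6.9] g 0.182
[[-0.001  0.836 -0.549]
 [ 0.002 -0.549 -0.836]
 [-1.    -0.001 -0.001]]
r 208.58141376401812 ang -33.91411796876611
```

Force is starting to rise near the predicted stop. A little more.

Call:
drive_tool --motion "0 0 1.5 0 10; 0 0 0 0 10"

```text
time: 23.6
eef_pos: [551.3, -10.6, 112.8]
ee_rot: [0.335, 0.623, 0.337, -0.621]
force: [-0.0, 7.0, 4.4]
gripper_width: 0.176
```

Call:
drive_tool --motion "0 0 1.5 0 10; 0 0 0 0 10"

```text
time: 23.8
eef_pos: [551.3, -10.6, 112.8]
ee_rot: [0.335, 0.624, 0.337, -0.62]
force: [2.2, 8.1, 2.3]
gripper_width: 0.18
```

Run:
```python
from h import *
arc()
```

```text
t 23.8 pos [551.3 -10.6 112.8] F [2.2 8.1 2.3] g 0.18
[[ 0.003  0.837 -0.548]
 [ 0.005 -0.548 -0.837]
 [-1.    -0.    -0.006]]
r 208.60478409366374 ang -33.91609466623774
```

Firm stop: no motion while the force rises to about 8 N. Letting go and rising.

Call:
drive_tool --motion "0 0 0 0 30; 0 0 -1 0 50; 0 0 0 0 50; 0 0 0 0 50; 0 0 0 0 50; -8 0 0 0 50; -20 0 0 0 50; -30 0 0 0 50; -30 0 0 0 50; -30 0 0 0 50; -20 0 0 0 50; 0 0 0 0 50"

```text
time: 25.0
eef_pos: [552.4, -13.1, 254.5]
ee_rot: [0.338, 0.624, 0.335, -0.62]
force: [-0.1, -0.1, 0.1]
gripper_width: 0.588
```

Call:
drive_tool --motion "0 -15 15 0 50; 0 -25 20 0 50; 0 -30 20 0 50; 0 -30 20 0 50; 0 -30 20 0 50; 0 -20 20 0 50; 0 0 10 0 50; 0 0 0 0 50; 0 0 0 0 50"

```text
time: 25.9
eef_pos: [365.4, -34.4, 250.4]
ee_rot: [-0.337, -0.621, -0.336, 0.623]
force: [-0.2, 0.3, 0.0]
gripper_width: 0.583
```

Run:
```python
from h import *
st()
c=snap('scene','e0');d=snap('top','e1')
A=c['frame'][130:270,170:530];B=d['frame'][180:310,200:490]
cv2.imwrite('pics/ea.png',cv2.resize(A,None,fx=2.2,fy=2.2)[:,:,::-1]);cv2.imwrite('pics/eb.png',cv2.resize(B,None,fx=2.5,fy=2.5)[:,:,::-1])
for x in(c,d):
    P=cloud(x);hsv=cv2.cvtColor(x['frame'],cv2.COLOR_RGB2HSV).astype(int)
    m=(P[...,2]>110)&(P[...,2]<155)&(np.hypot(P[...,0]-551,P[...,1]+11)<40)&(hsv[...,1]>150)
    if m.any(): print('knob',P[m].mean(0),P[m].min(0),P[m].max(0))
    m=(P[...,2]>96)&(P[...,2]<108)&(np.hypot(P[...,0]-489.5,P[...,1]-30.5)<115)&(hsv[...,1]<70)&(np.hypot(P[...,0]-378.2,P[...,1]-105.8)>60)
    q=P[m][:,:2].astype(np.float32)
    print('guard circle',cv2.minEnclosingCircle(q))
```

```text
t 25.9 pos [365.4 -34.4 250.4] F [-0.2  0.3  0. ] g 0.583
[[-0.001  0.837 -0.547]
 [-0.002 -0.547 -0.837]
 [-1.     0.     0.002]]
knob [557.09267996  -8.79206941 134.23481507] [545.87798508 -17.67281093 110.27130774] [562.31274128  -2.03712128 152.01922254]
guard circle ((492.0140686035156, 31.305625915527344), 95.15045166015625)
knob [550.17807811 -12.26506437 142.69497995] [543.57744229 -19.24739348 113.53284612] [558.32566298  -5.63711994 150.96419911]
guard circle ((489.3277587890625, 30.29541015625), 94.87301635742188)
```

View pics/ea.png

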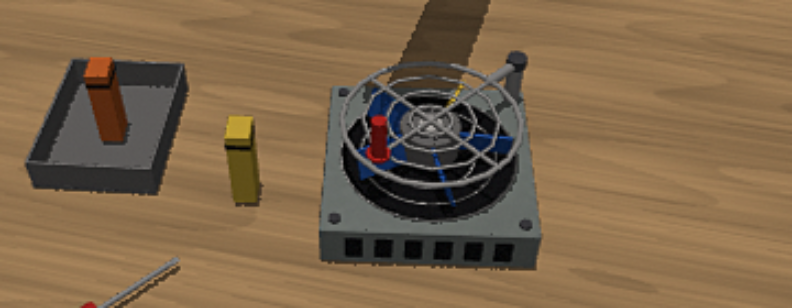

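View pics/e1.png

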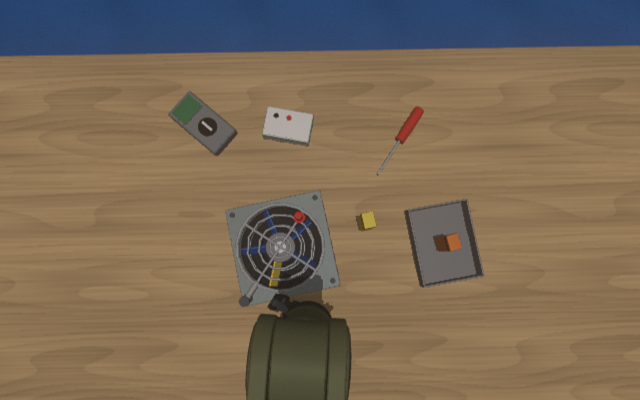

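The guard is centred over the impeller (top 280,247), with its circle within 0.3 mm of the fan centre. The block stands in the tray (top 450,242), and the bystanders are where they were. Handing in.

```bash
python3 -c "
from cell import ctrl
ctrl.job_done()"
```

```text
the job is handed in; nothing more can be done
```

The job is done and was handed in at about 26 s of the 72 s allowed.

- **Block:** I lifted the orange block out and lowered it into the tray until the force showed contact. It was still standing upright there in the last pictures.
- **Impeller:** I flicked it clockwise by a blade, to about 1.75 rad/s. It was still turning at 15.2 s, about 2.6 s after the fingers left it. By 17.7 s it had stopped, with no change over 0.4 s.
- **Guard:** I swung it by the knob to its stop, where it no longer moved as the push rose to about 8 N, and then let go. The top camera puts its circle within 0.3 mm of the fan's centre. The scene camera reads 2.6 mm off, close to its calibration error of about 2 mm.
- **Other things:** The screwdriver, adapter, meter and yellow block look unmoved by eye. I did not measure them.

One measurement disagreed with the description: the block's 34 mm side ran along the blades' travel, not radially. It made no difference to the grasp.

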